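Cover the heater's wells with the long cover plate

TASK

The long thin dark metal cover plate lies flat on the white bench riser, too thin to pick up. Slide it out over the riser's front edge (the one nearest the robot) until about a third of it sticks out while it still lies on the riser, then take it by the end that sticks out and lay it, without dropping it, flat along the top of the heater's metal block, centred so that it covers all four wells. Leave the shorter plate lying where it is.

Things in the scene. Friction and masses are not known exactly. Their poses are not given: they have to be found in the camera images.
- plate_center (a point): The long cover plate to be moved: dark grey anodised aluminium, flat and rectangular, 130 x 46 x 3 mm, 40 to 70 g. The point is its centre, half-way up its thickness. x runs along its length (either end may be used), y across its 46 mm width, z up. It starts flat on the riser, its length within about 10 degrees of the riser's x axis, its near end 20 to 50 mm behind the front edge. It slides when pressed down lightly with a fingertip and dragged.
- riser_edge (a point): Middle of the top front edge (nearest the robot) of the fixed white bench riser, a slab on low panels, 280 mm deep (x), 400 mm wide (y), its top 60 mm above the table. x points from the edge inwards over the riser's top (away from the robot), y along the edge, z up; the point lies at the height of the riser's top. Below the front edge the slab is 18 mm thick, and the space in front of it is free down to the table.
- block_top (a point): Centre of the top face of the bare aluminium block on the small white dry-block heater (fixed). The block is 90 mm long (x), 34 mm wide (y); four round wells of 14 mm stand in a row along x, 20 mm apart (the outer ones' centres 30 mm from this point). Its top is 90 mm above the table and 35 mm above the heater's housing, so there is free space beside and before the block. The housing is 200 mm (x, from 70 mm before to 130 mm behind this point) by 130 mm (y).
- short_plate_center (a point): Centre, half-way up, of the shorter plate, a bystander of the same dark aluminium, 80 x 46 x 3 mm, lying flat on the same riser beside the long one (either side). It must stay there.

How it is judged:
By the outcome, as a careful person would: the job done as asked, in the order asked, and still so for the second after the job is handed in, with the robot touching nothing.
It also fails if it takes over 48 s, if anything falls off the work surface, if the arm or the gripper's body presses on something with over 40 N, if the wrist force passes 120 N, or if a joint passes its speed limit or range.

ROBOT

A 6-joint arm with a two-finger parallel gripper is mounted at the origin on the work surface. World frame = base frame: x ahead of the robot, y to its left, z up, the work surface at z = 0. Lengths are in m, angles in rad, forces in N, time in s.
With the tool pointing down it reaches from about 0.425 to 0.95 m from the base axis. Payload 14.7 kg.
Tool frame: the origin (TCP) lies midway between the tips of the shut fingers; the grasp point (between the pads) lies 19 mm behind it (ctrl.pinch_z is the distance from the TCP to the grasp point, in m); z points along the fingers, x is the direction in which the jaws open and shut, and the axes are right-handed (so a half turn about z gives the same grasp; the last joint's range is limited). The gripper opens to 85 mm and grips with 20 to 120 N. Pads are 22 mm wide; open, the fingers measure 114 mm over their backs; the gripper's body (76 mm by 85 mm) begins 54 mm behind the grasp point. The pads swing forward as they close: fully open they stand 13 mm farther back than shut.
Start: joints at [1.076, 0.48, 1.596, -0, 1.065, -0.047], TCP at [0.281, 0.586, 0.231] pointing down, gripper open.
Joint ranges: [-2.75, 2.75], [-0.82, 2.05], [0.23, 2.67], [-1.56, 4.7], [0.09, 2.69], [-2.92, 2.92]. Speed limits (rad/s): [1.89, 1.89, 2.39, 3.01, 3.01, 3.01].

INTERFACE

Orientations are given as [roll, pitch, yaw] about the fixed x, y, z axes, in that order (R = Rz(yaw) Ry(pitch) Rx(roll)).
In Python, from cell import ctrl gives the robot as it stands. The module is installed in compiled form; this text tells all that it offers.
- The arm moves only by the tool drive_tool, never from a script. Its argument "motion" is text: rows parted by semicolons, each of 7 numbers parted by spaces: the shift along the tool's x, y, z in m, then the turn, a rotation vector about the tool's x, y, z in degrees, then the opening in per cent of the stroke, from 0 (shut) to 100 (fully open). A call has 1 to 8 rows; each row shifts and turns the commanded pose from where the row before left it, along the tool's axes as they then stand; what a row does not reach is not made up. A row lasts 1/10 s, in which the tool goes at most 50 mm and 8.59 degrees, less where a joint would pass 70% of its speed; a pose out of reach is approached as far as the arm can. A call is refused whole if a number of a shift passes 0.05 or a number of a turn 8.59, either way. A call with a gripper value outside its range is refused whole. The fingers move at their own pace and stop on an object; "squeeze" is the grip in N (left out, the last holds). Time passes only in rows, so rows that do not move let the fingers close. It gives the time, the measured TCP pose, the force and the opening at its end, in the units of the state.
- ctrl.observe(): the state, without advancing time (a new reading comes with each control period).
- ctrl.grab_frame(name): name is "scene" or "top" or "wrist"; returns a dict with "image" (400x640x3 uint8, red, green, blue), "intrinsics" (3x3 intrinsics, pixels), "k1" (the pictures are not rectified: a ray, as slopes to the right and down, at radius r is drawn at 1 + k1 r^2 times it, then the intrinsics apply), "rvec" (rotation vector, rad) and "tvec" (3), from world to camera coordinates, as OpenCV has them. Camera axes: x right, y down, z forward; pixel columns grow to the right and rows downward; lengths in m; the calibration is good to about 2 mm. A picture is of the moment at which its call begins. There is no depth.
- ctrl.hand_in(): hands the job in, once; it reports no verdict.
The state is a dict: "time": time; "joint_positions": joint angles; "joint_velocities": joint speeds; "joint_torque": joint torques, N m; "tcp_pos": TCP position; "ee_rot": TCP orientation; "force": force on the tool from outside, world axes, zero at the start; "torque": the same for the moment, N m; "grip_width": opening from 0.0 (shut) to 1.0 (fully open).
Only numpy, scipy, OpenCV 4.12 (cv2) and the standard library are available. Lean on these libraries where they do the work, as an engineer would, in place of code of your own. Each camera call takes 0.05 s, during which the arm holds its last target.

## Working session

There is one attempt and no reset: what is moved stays moved. The work goes in short steps, Python scripts to look and compute and a tool call to move; the robot and the scene stay as the last step left them, time stands still between calls to the robot, and variables do not carry over. Pictures are saved under pics/ and viewed, and the job is handed in when it is done.

Besides the shell and the picture viewer there is one more tool, called after "Emit:" as a command line: name --argument value ..., lists and objects as JSON in quotes. drive_tool: Moves the arm, as the interface text tells. Its arguments: {"type":"object","properties":{"motion":{"type":"string"},"squeeze":{"type":"number"}},"required":["motion"]}

```bash
mkdir -p pics; cat > h.py <<'E'
import numpy as np, cv2
from cell import ctrl
from scipy.spatial.transform import Rotation as R
def grab(n,f):
    d=ctrl.grab_frame(n); cv2.imwrite('pics/'+f+'.png',d['image'][:,:,::-1])
    np.savez('pics/'+f+'.npz',K=d['intrinsics'],k1=d['k1'],r=d['rvec'],t=d['tvec']); return d
def load(f): return np.load('pics/'+f+'.npz')
def px2w(f,px,z):
    c=load(f);K=c['K'];Rm=cv2.Rodrigues(c['r'])[0];t=c['t'].ravel();o=[]
    for p in np.atleast_2d(px):
        q=cv2.undistortPoints(np.array([[p]],float),K,np.array([float(c['k1']),0,0,0,0]))[0,0]
        d=Rm.T@np.array([q[0],q[1],1]);C=-Rm.T@t; o.append(C+d*(z-C[2])/d[2])
    return np.array(o)
def w2px(f,P):
    c=load(f);return cv2.projectPoints(np.array(P,float).reshape(-1,1,3),c['r'],c['t'],c['K'],np.array([float(c['k1']),0,0,0,0]))[0][:,0]
E
python3 -c "
from h import *
for n in ['scene','top','wrist']: grab(n,n+'0')
s=ctrl.observe();print(s, ctrl.pinch_z)
for n in ['scene','top','wrist']:
  c=load(n+'0');print(n,-cv2.Rodrigues(c['r'])[0].T@c['t'].ravel(),c['K'],c['k1'])
"
```

```text
{'time': 0.15, 'joint_positions': array([ 1.07638424e+00,  4.80699451e-01,  1.59674592e+00,  2.36805523e-05,
        1.06506642e+00, -4.66187011e-02]), 'joint_velocities': array([-0.00117639, -0.00151489, -0.00291537, -0.00088967, -0.00112807,
       -0.00144351]), 'joint_torque': array([ 5.10961909e-04, -9.51143432e+01, -4.30459249e+01, -3.56657142e-05,
        8.20622372e-03,  7.71583791e-05]), 'tcp_pos': array([0.28127286, 0.58564636, 0.23080598]), 'ee_rot': array([-3.14152914e+00,  9.17178710e-04,  1.12299149e+00]), 'force': array([-0.08004276, -0.96487444, -1.41323299]), 'torque': array([ 0.01506651, -0.041525  ,  0.0070372 ]), 'grip_width': 1.0015559382919659} 0.0187
scene [0.94537693 0.48320259 0.68558456] [[405.22342483   0.         321.48431752]
 [  0.         405.22342483 191.95681057]
 [  0.           0.           1.        ]] -0.09657437329093924
top [0.32383631 0.00175197 1.16851073] [[500.11758862   0.         311.55671012]
 [  0.         500.11758862 190.12994864]
 [  0.           0.           1.        ]] -0.0363560217610107
wrist [0.20506855 0.6219893  0.37372537] [[297.73096936   0.         313.21213534]
 [  0.         297.73096936 203.98484218]
 [  0.           0.           1.        ]] -0.04279049254129273
```

View pics/top0.png

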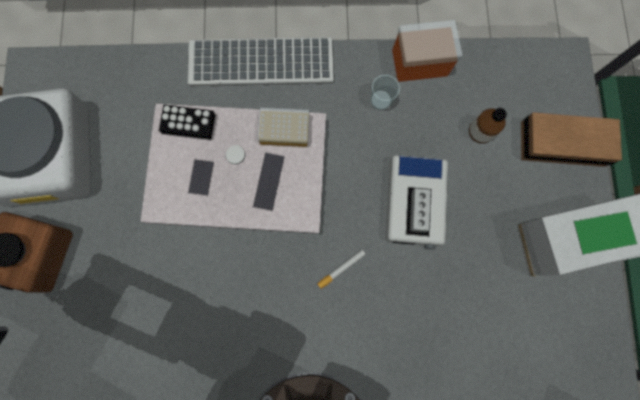

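View pics/scene0.png

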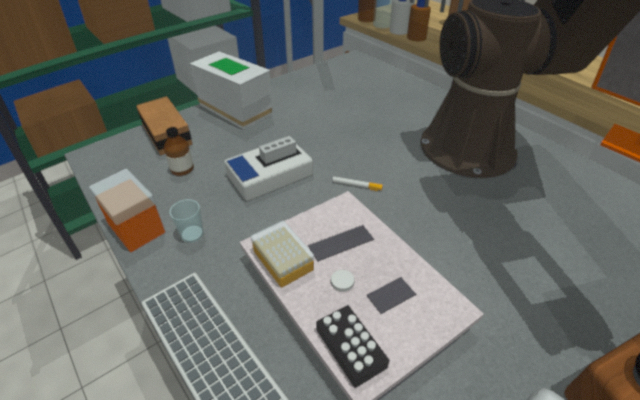

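View pics/wrist0.png

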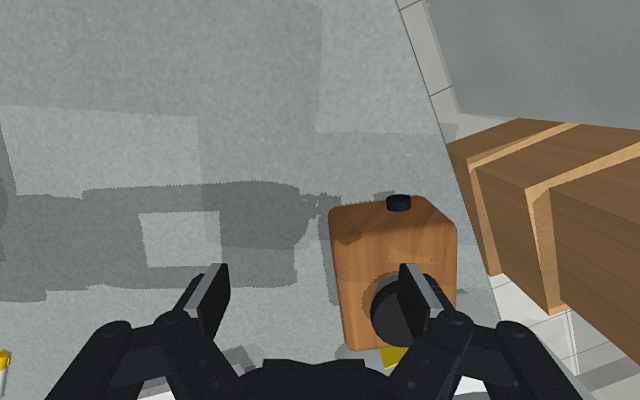

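The top view shows the riser at about (145-325, 105-230). The long plate is near (269,181), the short plate near (200,177), and the heater block near (421,210). I'll measure these next.

```bash
cat > m.py <<'E'
from h import *
im=cv2.imread('pics/top0.png');g=cv2.cvtColor(im,cv2.COLOR_BGR2GRAY)
a=im[90:245,130:340];cv2.imwrite('pics/c1.png',cv2.resize(a,None,fx=3.8,fy=3.8,interpolation=cv2.INTER_CUBIC))
a=im[145:255,380:460];cv2.imwrite('pics/c2.png',cv2.resize(a,None,fx=5.4,fy=5.4,interpolation=cv2.INTER_CUBIC))
for nm,(x0,x1,y0,y1) in dict(long=(245,295,148,215),short=(183,218,155,200)).items():
    m=(g[y0:y1,x0:x1]<125).astype(np.uint8)
    n,l,st,ce=cv2.connectedComponentsWithStats(m);k=1+np.argmax(st[1:,4])
    c=np.argwhere(l==k)[:,::-1]+[x0,y0]
    W=px2w('top0',c,.063)[:,:2].astype(np.float32)
    r=cv2.minAreaRect(W*1000);print(nm,st[k],r,W.mean(0)*1000)
    w,v=np.linalg.eigh(np.cov(W.T));print(np.sqrt(w*12)*1000,np.degrees(np.arctan2(v[1,1],v[0,1])))
# white riser
print(px2w('top0',[[154,104],[327,113],[321,232],[141,222]],.06))
E
python3 m.py
```

```text
long [   8    4   32   59 1160] ((569.1373901367188, 79.08689880371094), (47.489959716796875, 130.31492614746094), 77.01139068603516) [568.6096   79.45404]
[ 46.67760479 129.78561217] 167.0593010410068
short [  5   4  26  37 710] ((582.0663452148438, 232.4851837158203), (46.883941650390625, 80.72467041015625), 81.16433715820312) [582.1366  232.47621]
[46.67378501 80.13233887] 170.82582897101287
[[ 0.7608497   0.34615322  0.06      ]
 [ 0.72930545 -0.05859367  0.06      ]
 [ 0.45090673 -0.03632554  0.06      ]
 [ 0.48269999  0.36482126  0.06      ]]
```

```bash
ls pics
```

```text
c1.png
c2.png
scene0.npz
scene0.png
top0.npz
top0.png
wrist0.npz
wrist0.png
```

View pics/c1.png

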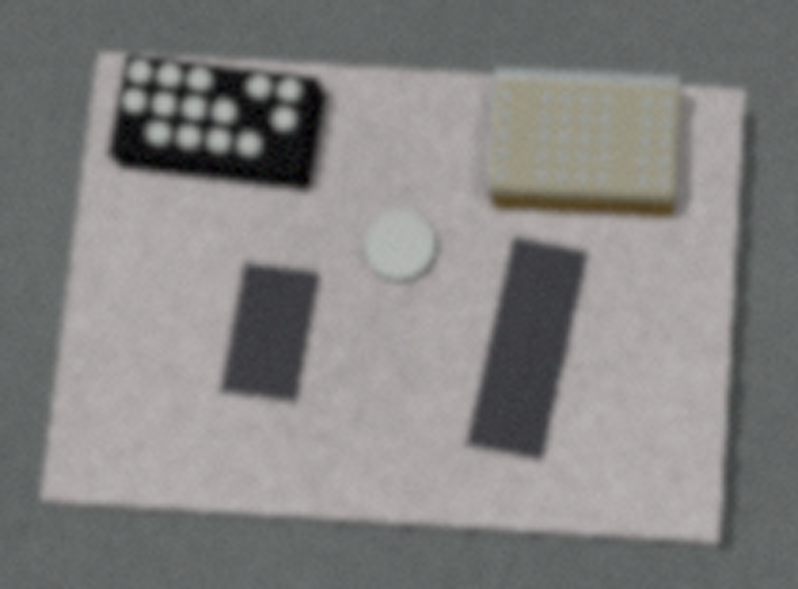

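View pics/c2.png

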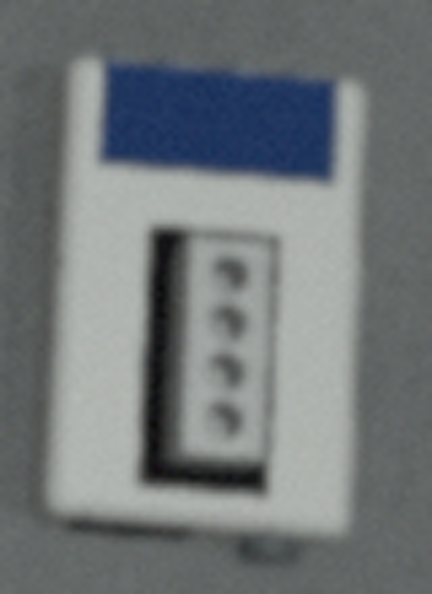

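```bash
python3 - <<'E'
from h import *
im=cv2.imread('pics/scene0.png');a=im[125:195,215:320];cv2.imwrite('pics/c3.png',cv2.resize(a,None,fx=7,fy=7,interpolation=cv2.INTER_CUBIC))
a=im[180:330,230:420]
cv2.imwrite('pics/c4.png',cv2.resize(a,None,fx=4,fy=4,interpolation=cv2.INTER_CUBIC))
f=lambda l:[((x+.5)/5.4-.5+380,(y+.5)/5.4-.5+145) for x,y in l]
W=px2w('top0',f([(229,272),(227,323),(225,371),(222,420)]),.09);print(W,W.mean(0))
print(px2w('top0',f([(188,236),(278,238),(267,461),(180,458)]),.09))
print(px2w('top0',f([(75,60),(365,82),(350,535),(47,515)]),.055))
E
```

```text
[[ 0.52380896 -0.26052079  0.09      ]
 [ 0.50272948 -0.25823914  0.09      ]
 [ 0.48303518 -0.25606514  0.09      ]
 [ 0.4630815  -0.25347773  0.09      ]] [ 0.49316378 -0.2570757   0.09      ]
[[ 0.53919076 -0.24467693  0.09      ]
 [ 0.53749473 -0.28170976  0.09      ]
 [ 0.44599911 -0.27059494  0.09      ]
 [ 0.44811391 -0.23541682  0.09      ]]
[[ 0.62408629 -0.20922282  0.055     ]
 [ 0.61168582 -0.33349322  0.055     ]
 [ 0.41831785 -0.31188266  0.055     ]
 [ 0.42989178 -0.18630121  0.055     ]]
```

View pics/c3.png

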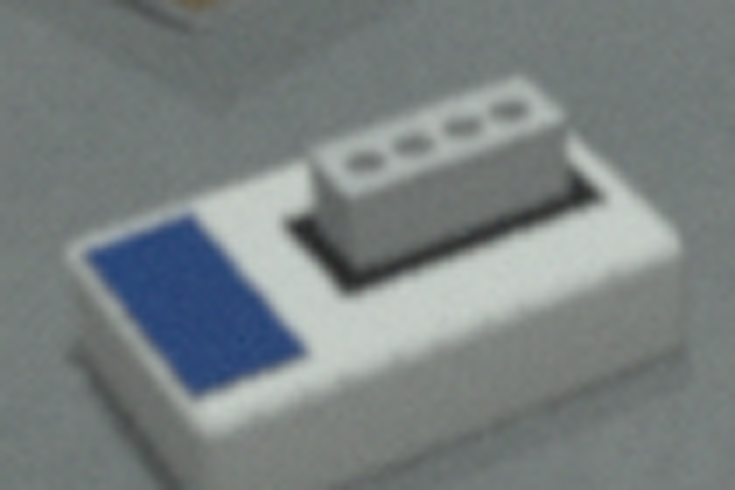

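View pics/c4.png

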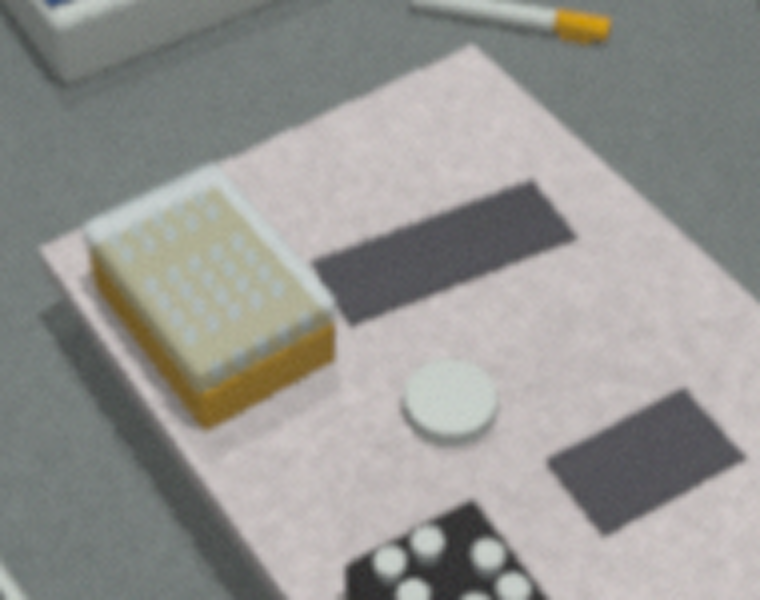

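```bash
python3 - <<'E'
from h import *
f=lambda l,s,o:[((x+.5)/s-.5+o[0],(y+.5)/s-.5+o[1]) for x,y in l]
W=px2w('scene0',f([(365,161),(413,144),(463,127),(511,110)],7,(215,125)),.09);print(W,W.mean(0))
W=px2w('scene0',f([(309,153),(520,76),(567,116),(352,197)],7,(215,125)),.09);print(W,W.mean(0))
W=px2w('scene0',f([(531,181),(577,238),(351,326),(312,262)],4,(230,180)),.063);print(W,W.mean(0))
E
```

```text
[[ 0.52155291 -0.26044856  0.09      ]
 [ 0.50205109 -0.25820441  0.09      ]
 [ 0.48168719 -0.25547023  0.09      ]
 [ 0.46158378 -0.25318707  0.09      ]] [ 0.49171874 -0.25682757  0.09      ]
[[ 0.53455584 -0.27782764  0.09      ]
 [ 0.44573067 -0.26955192  0.09      ]
 [ 0.44788122 -0.23672071  0.09      ]
 [ 0.5374078  -0.24475643  0.09      ]] [ 0.49139388 -0.25721417  0.09      ]
[[0.50192893 0.07333047 0.063     ]
 [0.51160153 0.11787077 0.063     ]
 [0.6370731  0.08885962 0.063     ]
 [0.6265839  0.04429095 0.063     ]] [0.56929686 0.08108795 0.063     ]
```

```bash
cat > go.py <<'E'
import sys
from h import *
def go(p,yaw,pitch_tool=0):
    s=ctrl.observe();A=R.from_euler('xyz',s['ee_rot'])
    B=R.from_euler('xyz',[np.pi,0,np.radians(yaw)])*R.from_euler('x',pitch_tool,degrees=True)
    print('t',round(s['time'],2),'tcp',s['tcp_pos'].round(4),'rpy',np.degrees(s['ee_rot']).round(2),'F',s['force'].round(1),'g',round(s['grip_width'],3))
    print('local shift mm',(A.inv().apply(np.array(p)-s['tcp_pos'])*1000).round(1),'turn',(A.inv()*B).as_rotvec(degrees=True).round(2))
if __name__=='__main__': 
    a=list(map(float,sys.argv[1:])); go(a[:3],*a[3:])
E
python3 go.py 0.559 0.082 0.14 77
```

```text
t 0.15 tcp [0.2813 0.5856 0.2308] rpy [-1.800e+02  5.000e-02  6.434e+01] F [-0.1 -1.  -1.4] g 1.002
local shift mm [-333.7  468.4   91.1] turn [-1.000e-02  5.000e-02 -1.266e+01]
```

Emit:
drive_tool --motion "-0.021 0.029 0 0 0 0 0;-0.021 0.029 0 0 0 0 0;-0.021 0.029 0 0 0 0 0;-0.021 0.029 0 0 0 0 0;-0.021 0.029 0 0 0 0 0;-0.021 0.029 0 0 0 0 0;-0.021 0.029 0 0 0 0 0;-0.021 0.029 0 0 0 0 0"

```text
time: 0.95
tcp_pos: [0.4182, 0.3327, 0.2312]
ee_rot: [-3.142, 0.0, 1.123]
force: [0.5, 0.1, -0.3]
grip_width: -0.005
```

Emit:
drive_tool --motion "-0.021 0.029 0 0 0 0 0;-0.021 0.029 0 0 0 0 0;-0.021 0.029 0 0 0 0 0;-0.021 0.029 0 0 0 0 0;-0.021 0.029 0.015 0 0 0 0;-0.021 0.029 0.02 0 0 0 0;-0.021 0.029 0.02 0 0 -6 0;-0.01 0.03 0.02 0 0 -6 0"

```text
time: 1.75
tcp_pos: [0.5617, 0.092, 0.1555]
ee_rot: [-3.141, 0.0, 1.336]
force: [-0.2, 0.9, 0.4]
grip_width: 0.004
```

```bash
python3 go.py 0.559 0.082 0.07 77; python3 -c "
from h import *
grab('wrist','w1')"
```

```text
t 1.75 tcp [0.5617 0.092  0.1555] rpy [-1.7995e+02  3.0000e-02  7.6520e+01] F [-0.2  0.9  0.4] g 0.004
local shift mm [-10.3  -0.3  85.5] turn [-0.05  0.03 -0.48]
```

View pics/w1.png

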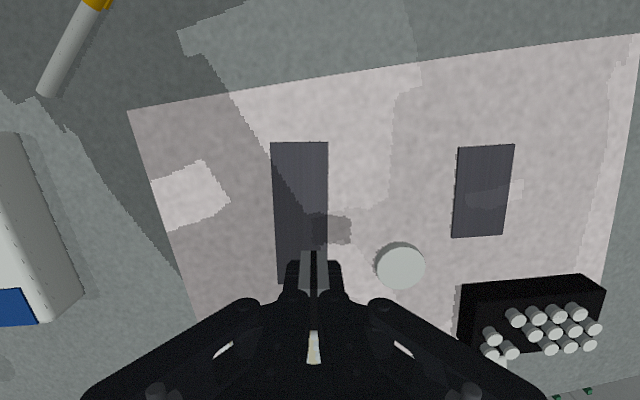

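The wrist view shows the long plate lined up with the tool, with its near corners at about (270,142) and (328,142). The fingers are over its left half. I'll cross-check the position.

```bash
python3 - <<'E'
from h import *
print(px2w('w1',[[270,143],[328,142],[276,283]],.063))
print(px2w('w1',[[128,110],[640,34]],.06))
E
```

```text
[[0.50172663 0.07100546 0.063     ]
 [0.51157681 0.1153709  0.063     ]
 [0.6260537  0.04067002 0.063     ]]
[[ 0.45077894 -0.03053568  0.06      ]
 [ 0.48497801  0.36380059  0.06      ]]
```

Emit:
drive_tool --motion "-0.011 -0.001 0.03 0 0 0 0;0 0 0.03 0 0 0 0;0 0 0.015 0 0 0 0;0 0 0.004 0 0 0 0;0 0 0.002 0 0 0 0;0 0 0 0 0 0 0"

```text
time: 2.4
tcp_pos: [0.5589, 0.0838, 0.0759]
ee_rot: [3.141, -0.0, 1.333]
force: [0.6, 0.3, 0.5]
grip_width: 0.002
```

Emit:
drive_tool --motion "-0.003 0 0.006 0 0 0 0;0 0 0.003 0 0 0 0;0 0 0.002 0 0 0 0;0 0 0.001 0 0 0 0;0 0 0 0 0 0 0"

```text
time: 2.9
tcp_pos: [0.5577, 0.0808, 0.0633]
ee_rot: [-3.142, 0.0, 1.332]
force: [-0.4, -0.4, 0.0]
grip_width: 0.002
```

Emit:
drive_tool --motion "0 0 0.001 0 0 0 0;0 0 0 0 0 0 0;0 0 0 0 0 0 0"

```text
time: 3.2
tcp_pos: [0.5579, 0.0808, 0.063]
ee_rot: [3.141, -0.0, 1.333]
force: [-3.0, 0.3, 13.3]
grip_width: 0.0
```

Emit:
drive_tool --motion "0 -0.003 0 0 0 0 0;0 -0.006 0 0 0 0 0;0 -0.006 0 0 0 0 0;0 -0.006 0 0 0 0 0;0 -0.006 0 0 0 0 0;0 -0.006 0 0 0 0 0;0 -0.004 0 0 0 0 0;0 -0.003 0 0 0 0 0"

```text
time: 4.0
tcp_pos: [0.5201, 0.0904, 0.063]
ee_rot: [3.139, -0.001, 1.333]
force: [4.2, -0.7, 5.9]
grip_width: -0.005
```

```bash
python3 -c "
from h import *
grab('wrist','w2');print(ctrl.observe()['force'],ctrl.observe()['tcp_pos'])"
```

```text
[1.42445866 0.30461927 7.06730985] [0.51976606 0.09045052 0.063045  ]
```

View pics/w2.png

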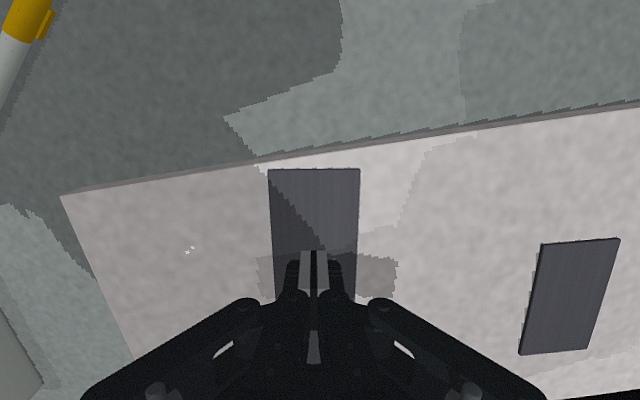

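The plate's near end is now at about (268,169) to (360,168), just short of the riser edge, and it is following the fingers.

```bash
python3 - <<'E'
from h import *
c=px2w('w2',[[268,170],[360,168]],.063);m=c.mean(0);print(c,m,((m[:2]-[.4668,.1642])@[.9969,-.0785]))
print(px2w('w2',[[60,197],[520,127]],.06))
E
```

```text
[[0.4637     0.08087832 0.063     ]
 [0.47333247 0.12481299 0.063     ]] [0.46851624 0.10284566 0.063     ] 0.006527233895804383
[[ 0.45147849 -0.0319505   0.06      ]
 [ 0.47220631  0.20518508  0.06      ]]
```

Emit:
drive_tool --motion "0 -0.004 0.0002 0 0 0 0;0 -0.007 0 0 0 0 0;0 -0.007 0 0 0 0 0;0 -0.007 0 0 0 0 0;0 -0.007 0 0 0 0 0;0 -0.007 0 0 0 0 0;0 -0.007 0 0 0 0 0;0 -0.004 0 0 0 0 0"

```text
time: 4.85
tcp_pos: [0.472, 0.1023, 0.063]
ee_rot: [3.138, -0.001, 1.333]
force: [5.9, -1.7, 9.0]
grip_width: -0.002
```

Emit:
drive_tool --motion "0 0 0 0 0 0 0"

```text
time: 4.95
tcp_pos: [0.4715, 0.1024, 0.063]
ee_rot: [3.139, -0.001, 1.333]
force: [2.4, 1.9, 14.3]
grip_width: -0.004
```

```bash
python3 -c "
from h import *
grab('wrist','w3');print(ctrl.observe()['force'],ctrl.observe()['tcp_pos'])"
```

```text
[ 1.78638754  2.21536663 13.90957064] [0.47150323 0.10240716 0.06299196]
```

View pics/w3.png

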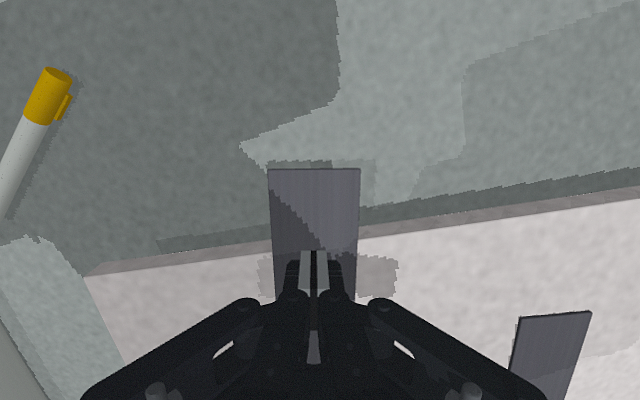

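The plate sticks out about 42.6 mm, a third of its length, and it tracked the fingers exactly. Next I lift, back off over the protruding end and open.

Emit:
drive_tool --motion "0 0 -0.01 0 0 0 0;0 0 -0.03 0 0 0 0;0 0 -0.02 0 0 0 30;0 -0.018 -0.01 0 0 0 80;0 -0.018 0 0 0 0 80;0 0 0 0 0 0 80;0 0 0 0 0 0 80"

```text
time: 5.7
tcp_pos: [0.4354, 0.1106, 0.1326]
ee_rot: [3.141, -0.0, 1.333]
force: [0.3, -0.9, -0.1]
grip_width: 0.8
```

```bash
python3 -c "
from h import *
grab('wrist','w4');grab('top','t4');grab('scene','s4')";python3 go.py .4368 .111 .0375 77
```

```text
t 5.85 tcp [0.436  0.1105 0.1321] rpy [ 1.7998e+02 -1.0000e-02  7.6340e+01] F [-0.3  0.2 -0.7] g 0.798
local shift mm [ 0.7  0.7 94.6] turn [ 0.02 -0.01 -0.66]
```

View pics/w4.png

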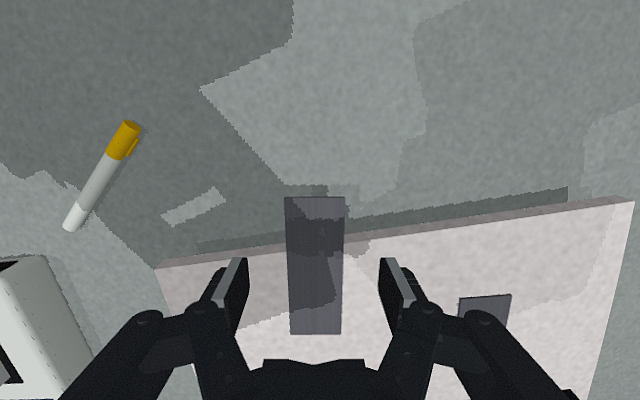

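View pics/s4.png

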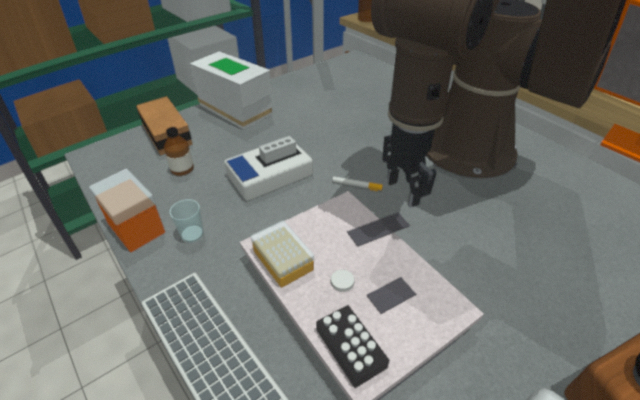

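The plate lies flat and still on the riser, with its near end at (284,197) to (345,197), centred between the open fingers.

```bash
python3 - <<'E'
from h import *
c=px2w('w4',[[284,197.5],[345,197.5],[291,334],[341,334]],.063);n=(c[0]+c[1])/2;f=(c[2]+c[3])/2
print(n,f,(n+f)/2,np.linalg.norm(f-n),np.degrees(np.arctan2(*(f-n)[1::-1])))
print(((n[:2]-[.4668,.1642])@[.9969,-.0785]))
d=(f-n)/np.linalg.norm(f-n);print(n+d*.017)
E
```

```text
[0.42003621 0.11485101 0.063     ] [0.54574727 0.08600054 0.063     ] [0.48289174 0.10042577 0.063     ] 0.1289791424618462 -12.925459061529036
-0.04274492218142028
[0.43660547 0.11104839 0.063     ]
```

Emit:
drive_tool --motion "0.001 0.001 0.03 0 0 -0.7 80;0 0 0.03 0 0 0 80;0 0 0.02 0 0 0 80;0 0 0.01 0 0 0 80;0 0 0.004 0 0 0 80;0 0 0 0 0 0 80" --squeeze 40

```text
time: 6.45
tcp_pos: [0.4367, 0.1112, 0.038]
ee_rot: [-3.141, 0.0, 1.345]
force: [0.4, 1.0, 0.4]
grip_width: 0.802
```

```bash
python3 -c "
from h import *
grab('wrist','w5')";python3 go.py .4368 .111 .0375 77
```

```text
t 6.5 tcp [0.4369 0.1112 0.0385] rpy [ 1.7998e+02 -1.0000e-02  7.7040e+01] F [-0.1 -0.6 -0.3] g 0.798
local shift mm [-0.3 -0.1  1. ] turn [ 0.02 -0.01  0.04]
```

View pics/w5.png

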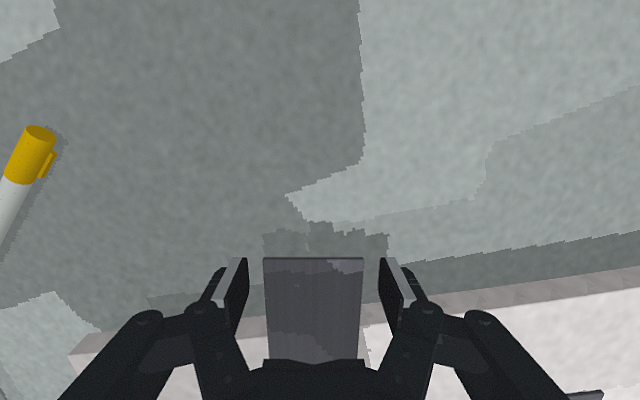

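The plate's end spans (263-364, 258), between the pads with a gap on each side. I'll close.

Emit:
drive_tool --motion "0 0 0 0 0 0 60;0 0 0 0 0 0 50;0 0 0 0 0 0 30;0 0 0 0 0 0 20;0 0 0 0 0 0 20;0 0 0 0 0 0 20" --squeeze 50

```text
time: 7.1
tcp_pos: [0.437, 0.1113, 0.0384]
ee_rot: [3.141, -0.0, 1.345]
force: [0.5, -0.1, 5.7]
grip_width: 0.521
```

Emit:
drive_tool --motion "0 0 -0.005 0 0 0 20;0 0 -0.01 0 0 0 20;0 0 -0.015 0 0 0 20;0 0 -0.01 0 0 0 20;0 0 0 0 0 0 20;0 0 0 0 0 0 20"

```text
time: 7.7
tcp_pos: [0.4367, 0.1113, 0.0784]
ee_rot: [3.141, -0.0, 1.345]
force: [0.1, -0.8, -0.8]
grip_width: 0.515
```

```bash
python3 -c "
from h import *
grab('wrist','w6');grab('scene','s6');grab('top','t6')";python3 go.py .4368 .111 .0375 77
```

```text
t 7.85 tcp [0.4362 0.1112 0.0777] rpy [-1.7996e+02  2.0000e-02  7.7040e+01] F [0.4 0.2 0.1] g 0.516
local shift mm [-0.   0.7 40.2] turn [-0.04  0.02  0.04]
```

View pics/w6.png

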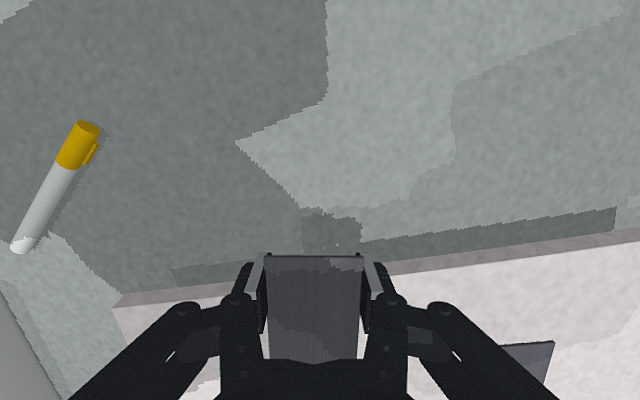

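View pics/s6.png

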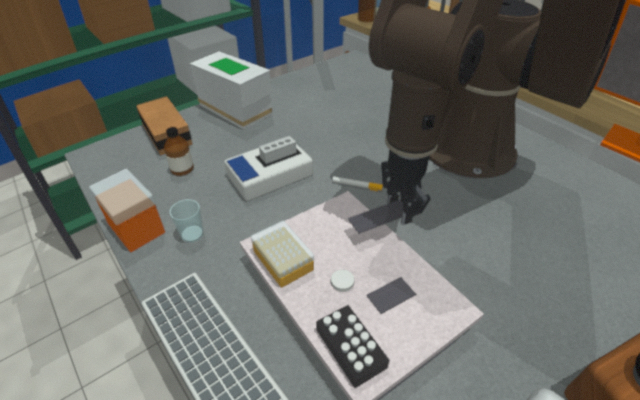

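```bash
python3 - <<'E'
from h import *
im=cv2.imread('pics/s6.png')[180:260,330:450];cv2.imwrite('pics/c6.png',cv2.resize(im,None,fx=6,fy=6,interpolation=cv2.INTER_CUBIC))
n=np.array([.42,.1148]);d=np.array([.9744,-.2249]);e=np.array([.2249,.9744])
for z in(.08,.1,.104):
  print(z,w2px('s6',[[*(n+d*.13+e*s),z] for s in(-.023,.023)]).round(1).tolist(),((w2px('s6',[[*(n+d*.13+e*s),z] for s in(-.023,.023)])-[330,180])*6).round().tolist())
E
```

```text
0.08 [[345.6, 225.2], [356.7, 240.2]] [[93.0, 271.0], [160.0, 361.0]]
0.1 [[345.9, 218.4], [357.2, 233.3]] [[96.0, 230.0], [163.0, 320.0]]
0.104 [[346.0, 217.0], [357.4, 231.9]] [[96.0, 222.0], [164.0, 312.0]]
```

View pics/c6.png

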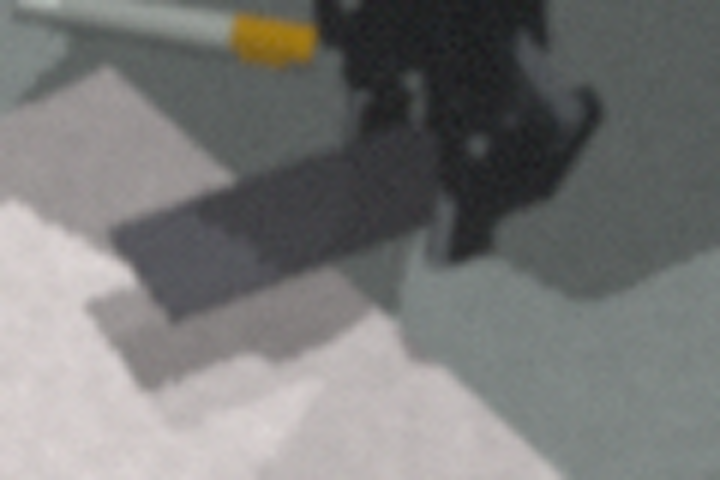

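```bash
python3 - <<'E'
from h import *
for f,r,z,tcp in(('w5',258.5,.063,[.4369,.1112]),('w6',256.5,.1025,[.4362,.1112])):
  c=px2w(f,[[263 if f=='w5' else 266,r],[364 if f=='w5' else 362,r]],z);m=c.mean(0)[:2];v=m-tcp
  print(f,np.linalg.norm(c[1]-c[0]),m,'along',v@[.9744,-.2249],'across',v@[.2249,.9744])
c,s=np.cos(np.radians(-6.6)),np.sin(np.radians(-6.6))
for a in(.0475,.0485):print(a,np.array([.4922,-.257])-a*np.array([c,s]))
E
python3 go.py .4445 -.2515 .16 83.4
```

```text
w5 0.04537823678005286 [0.41943251 0.11487464] along -0.017846749537885308 across -0.0003478742792266921
w6 0.04330344466710452 [0.41886186 0.11529877] along -0.01781610263292575 across 9.449755892748788e-05
0.0475 [ 0.44501479 -0.25154049]
0.0485 [ 0.44402142 -0.25142555]
t 7.85 tcp [0.4362 0.1112 0.0777] rpy [-1.7996e+02  2.0000e-02  7.7040e+01] F [0.4 0.2 0.1] g 0.516
local shift mm [-351.6   89.3  -82.3] turn [-0.04  0.02 -6.36]
```

Emit:
drive_tool --motion "0 0 -0.02 0 0 0 20;0 0 -0.03 0 0 0 20;0 0.01 -0.03 0 0 0 20;-0.01 0.01 0 0 0 0 20;-0.02 0.01 0 0 0 0 20;-0.025 0.01 0 0 0 0 20;-0.025 0.01 0 0 0 0 20;-0.025 0.01 0 0 0 0 20"

```text
time: 8.65
tcp_pos: [0.471, -0.0058, 0.157]
ee_rot: [-3.14, 0.0, 1.345]
force: [0.5, -0.1, -1.0]
grip_width: 0.519
```

Emit:
drive_tool --motion "-0.025 0.005 0 0 0 0 20;-0.025 0.005 0 0 0 0 20;-0.025 0.005 0 0 0 0 20;-0.025 0.005 0 0 0 0 20;-0.025 0.005 0 0 0 0 20;-0.025 0 0 0 0 0 20;-0.025 0 0 0 0 0 20;-0.02 0 0 0 0 0 20"

```text
time: 9.45
tcp_pos: [0.4511, -0.2016, 0.1569]
ee_rot: [-3.14, -0.0, 1.344]
force: [0.8, -0.3, 0.0]
grip_width: 0.521
```

Emit:
drive_tool --motion "-0.02 0 0 0 0 0 20;-0.015 0 0 0 0 -3.2 20;-0.01 0 0 0 0 -3.2 20;0 0 0 0 0 0 20;0 0 0 0 0 0 20"

```text
time: 9.95
tcp_pos: [0.442, -0.244, 0.1573]
ee_rot: [-3.14, -0.001, 1.454]
force: [-0.7, -0.2, 0.1]
grip_width: 0.52
```

```bash
python3 go.py .4450 -.2515 .13 83.4
```

```text
t 9.95 tcp [ 0.442  -0.244   0.1573] rpy [-1.7993e+02 -4.0000e-02  8.3300e+01] F [-0.7 -0.2  0.1] g 0.52
local shift mm [-7.1  3.9 27.3] turn [-0.07 -0.04 -0.1 ]
```

Emit:
drive_tool --motion "-0.007 0.004 0.01 0 0 0 20;0 0 0.017 0 0 0 20;0 0 0 0 0 0 20;0 0 0 0 0 0 20"

```text
time: 10.35
tcp_pos: [0.4456, -0.2512, 0.1306]
ee_rot: [-3.14, -0.001, 1.456]
force: [-0.0, 0.2, 0.5]
grip_width: 0.517
```

```bash
python3 -c "
from h import *
grab('wrist','w7');grab('scene','s7');grab('top','t7')
im=cv2.imread('pics/s7.png')[110:200,210:330];cv2.imwrite('pics/c7.png',cv2.resize(im,None,fx=6,fy=6,interpolation=cv2.INTER_CUBIC))
im=cv2.imread('pics/t7.png')[145:275,370:480];cv2.imwrite('pics/c7t.png',cv2.resize(im,None,fx=4.5,fy=4.5,interpolation=cv2.INTER_CUBIC))
";python3 go.py .4450 -.2515 .0675 83.4
```

```text
t 10.5 tcp [ 0.4461 -0.2516  0.1315] rpy [1.7996e+02 2.0000e-02 8.3450e+01] F [ 0.3  0.1 -1.1] g 0.519
local shift mm [ 0.  -1.1 64. ] turn [0.04 0.02 0.05]
```

View pics/w7.png

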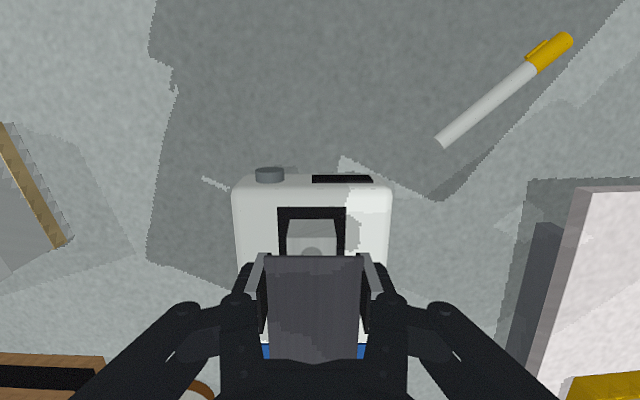

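View pics/c7.png

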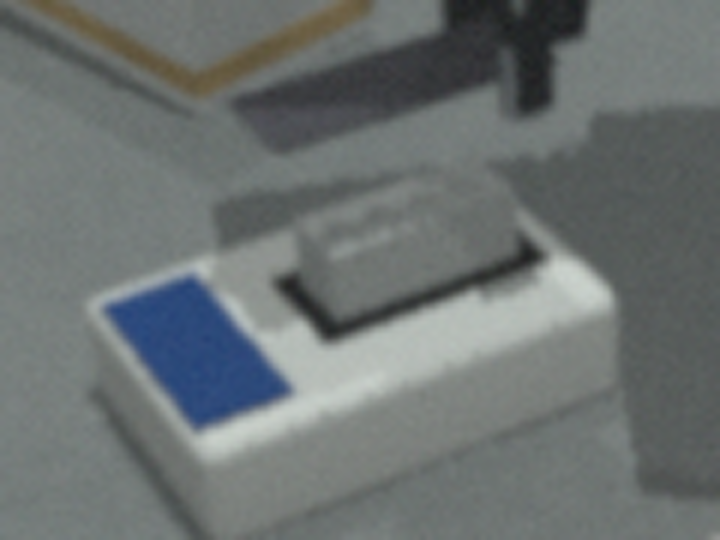

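View pics/c7t.png

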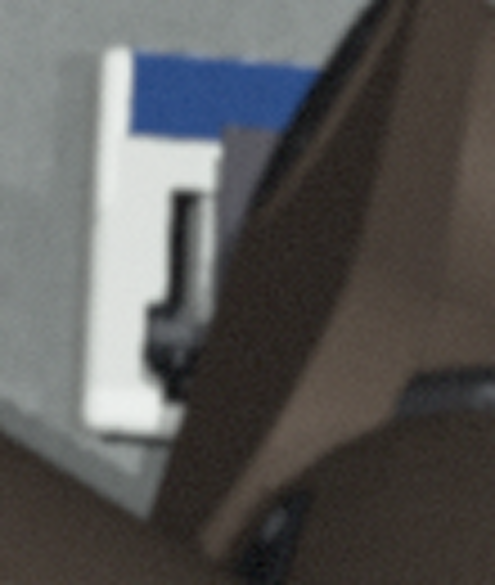

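```bash
python3 -c "
from h import *
im=cv2.imread('pics/w7.png')[165:275,220:400];cv2.imwrite('pics/c7w.png',cv2.resize(im,None,fx=4.4,fy=4.4,interpolation=cv2.INTER_CUBIC))
c=load('w7');print(-cv2.Rodrigues(c['r'])[0].T@c['t'].ravel())
c,s=np.cos(np.radians(-6.6)),np.sin(np.radians(-6.6));b=np.array([.4922,-.257])
print(w2px('w7',[[*(b+[c*x-s*y,s*x+c*y]),z] for x,y,z in[(-.045,-.017,.09),(-.045,.017,.09),(-.045,-.017,.055),(-.045,.017,.055),(-.03,0,.09)]]))
i=[[-.065,-.023],[-.065,.023],[.065,-.023],[.065,.023]]
q=w2px('s7',[[*(b+[c*x-s*y,s*x+c*y]),.1555] for x,y in i]);print(((q-[210,110])*6).round())
"
```

```text
[ 0.36167871 -0.24203515  0.27369512]
[[288.16212129 235.92987599]
 [338.27797616 235.97273631]
 [291.6699193  216.96898546]
 [334.74903305 217.00736795]
 [313.19850253 255.57290455]]
[[500.   4.]
 [555.  51.]
 [223.  94.]
 [271. 146.]]
```

View pics/c7w.png

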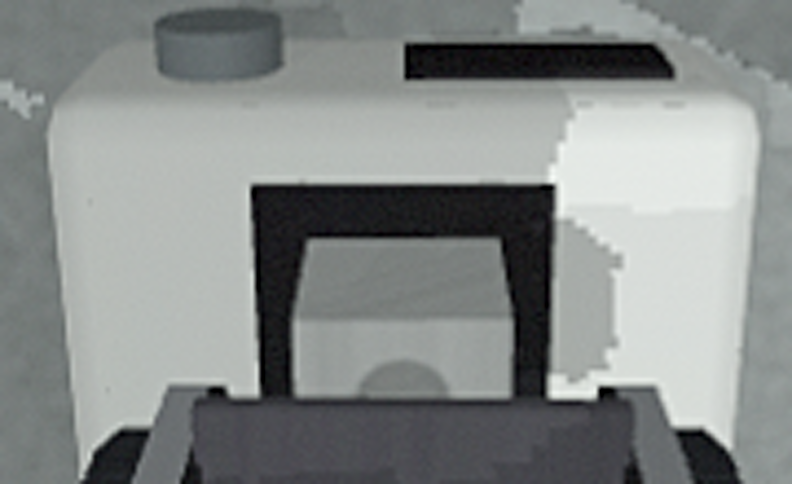

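```bash
python3 -c "
from h import *
im=cv2.imread('pics/t6.png')[140:240,240:310];cv2.imwrite('pics/c6t.png',cv2.resize(im,None,fx=6,fy=6,interpolation=cv2.INTER_CUBIC))
im=cv2.imread('pics/t4.png')[140:240,240:310];cv2.imwrite('pics/c4t.png',cv2.resize(im,None,fx=6,fy=6,interpolation=cv2.INTER_CUBIC))
p=(220.5/4.5-.5+370,128.5/4.5-.5+145)
for z in (.148,.156):print(px2w('top0',[p],z))
c,s=np.cos(np.radians(-6.6)),np.sin(np.radians(-6.6))
x,y=.065+.0475,.023
print(np.array([.4461,-.2516])+[c*x-s*y,s*x+c*y])
"
```

```text
[[ 0.56011998 -0.24227692  0.148     ]]
[[ 0.5582677  -0.24036392  0.156     ]]
[ 0.56049799 -0.24168286]
```

View pics/c6t.png

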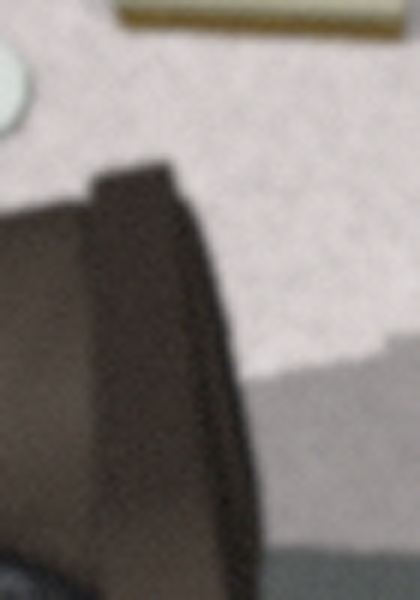

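View pics/c4t.png

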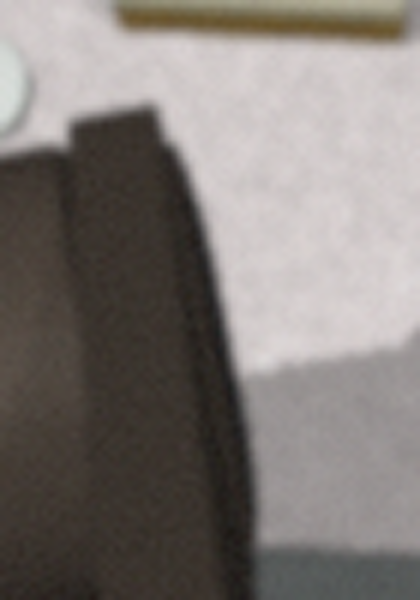

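Emit:
drive_tool --motion "-0.001 0 0.02 0 0 0 20;0 0 0.02 0 0 0 20;0 0 0.01 0 0 0 20;0 0 0.005 0 0 0 20;0 0 0 0 0 0 20"

```text
time: 11.0
tcp_pos: [0.4456, -0.2525, 0.076]
ee_rot: [-3.141, -0.0, 1.456]
force: [-0.5, 0.2, 0.3]
grip_width: 0.52
```

```bash
python3 -c "
from h import *
grab('scene','s8')
im=cv2.imread('pics/s8.png')[110:200,210:330];cv2.imwrite('pics/c8.png',cv2.resize(im,None,fx=6,fy=6,interpolation=cv2.INTER_CUBIC))
";python3 go.py .4465 -.2522 .0685 83.4
```

```text
t 11.05 tcp [ 0.4458 -0.2526  0.0764] rpy [1.7999e+02 1.0000e-02 8.3440e+01] F [-0.4 -0.1  0. ] g 0.521
local shift mm [0.5 0.7 7.9] turn [0.01 0.01 0.04]
```

View pics/c8.png

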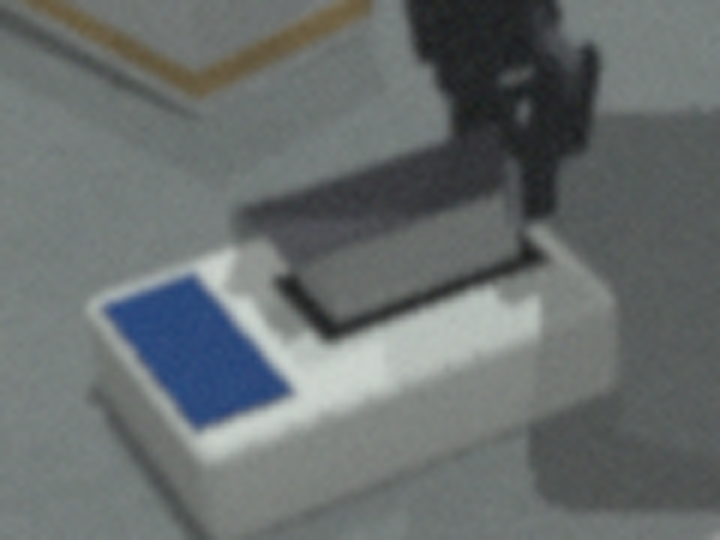

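The plate hangs just above the block, lined up with it, with its far corners at about (240,212) and (282,262) in the crop. I'll lower it gently.

Emit:
drive_tool --motion "0.0005 0.001 0.002 0 0 0 20;0 0 0.002 0 0 0 20;0 0 0.001 0 0 0 20;0 0 0 0 0 0 20;0 0 0 0 0 0 20"

```text
time: 11.55
tcp_pos: [0.4467, -0.2522, 0.0712]
ee_rot: [3.142, 0.0, 1.456]
force: [0.8, 0.4, -1.3]
grip_width: 0.52
```

Emit:
drive_tool --motion "0 0 0.001 0 0 0 20;0 0 0.0005 0 0 0 20;0 0 0 0 0 0 20;0 0 0 0 0 0 20"

```text
time: 11.95
tcp_pos: [0.4466, -0.2521, 0.0696]
ee_rot: [-3.141, -0.0, 1.456]
force: [-0.5, 0.6, -0.2]
grip_width: 0.521
```

Emit:
drive_tool --motion "0 0 0.001 0 0 0 20;0 0 0 0 0 0 20;0 0 0 0 0 0 20"

```text
time: 12.25
tcp_pos: [0.4467, -0.2522, 0.0691]
ee_rot: [3.141, 0.0, 1.456]
force: [-3.0, 1.5, 13.2]
grip_width: 0.522
```

Emit:
drive_tool --motion "0 0 0.0005 0 0 0 20;0 0 0 0 0 0 20;0 0 0 0 0 0 20"

```text
time: 12.55
tcp_pos: [0.4467, -0.2522, 0.069]
ee_rot: [3.141, 0.0, 1.456]
force: [-5.2, 1.9, 22.2]
grip_width: 0.521
```

Contact came at the expected height. I'll ease the load and look before releasing.

Emit:
drive_tool --motion "0 0 -0.0008 0 0 0 20;0 0 0 0 0 0 20"

```text
time: 12.75
tcp_pos: [0.4468, -0.2522, 0.0692]
ee_rot: [3.141, 0.0, 1.456]
force: [-1.7, 1.5, 8.1]
grip_width: 0.521
```

```bash
python3 -c "
from h import *
grab('scene','s9');grab('wrist','w9')
im=cv2.imread('pics/s9.png')[110:200,210:330];cv2.imwrite('pics/c9.png',cv2.resize(im,None,fx=6,fy=6,interpolation=cv2.INTER_CUBIC))
b=np.array([.4925,-.2575]);c,s=np.cos(np.radians(-6.6)),np.sin(np.radians(-6.6))
i=[[-.065,-.023],[-.065,.023],[.065,-.023],[.065,.023]]
q=w2px('s9',[[*(b+[c*x-s*y,s*x+c*y]),.093] for x,y in i]);print(((q-[210,110])*6+2.5).round())
";python3 go.py .4465 -.2522 .0685 83.4
```

```text
[[508. 130.]
 [561. 179.]
 [242. 222.]
 [289. 276.]]
t 12.85 tcp [ 0.4468 -0.2522  0.0692] rpy [1.7998e+02 1.0000e-02 8.3450e+01] F [-1.8  1.   9.4] g 0.516
local shift mm [ 0.  -0.3  0.7] turn [0.02 0.01 0.05]
```

View pics/c9.png

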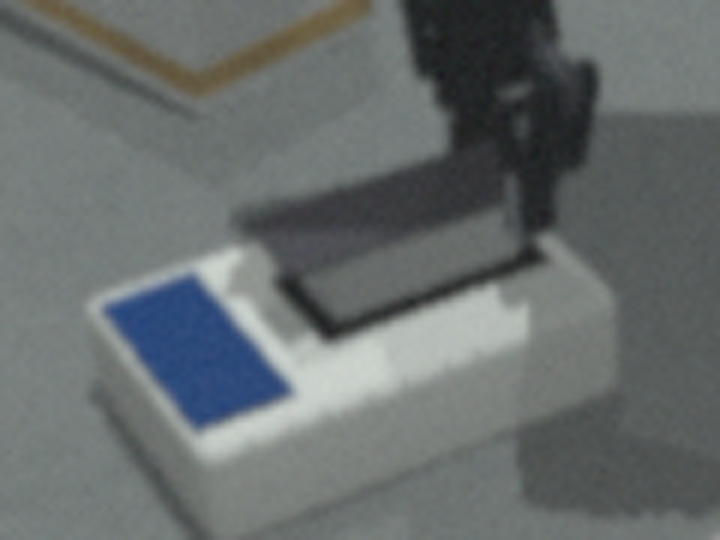

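View pics/w9.png

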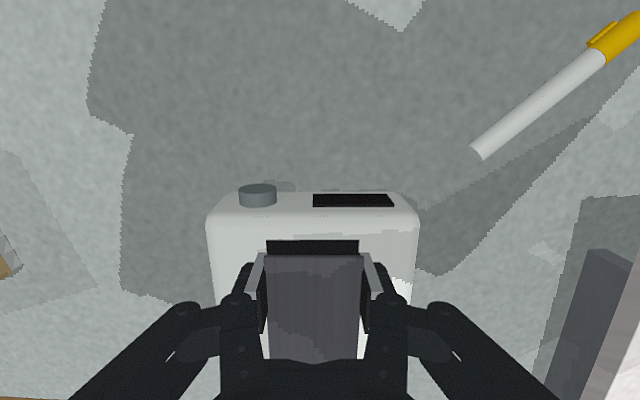

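The plate rests flat on the block, with its far corners within about 3 mm of the prediction. I'll release.

Emit:
drive_tool --motion "0 0 0 0 0 0 56;0 0 0 0 0 0 60;0 0 0 0 0 0 70;0 0 0 0 0 0 80;0 0 0 0 0 0 80;0 0 0 0 0 0 80"

```text
time: 13.45
tcp_pos: [0.4466, -0.2522, 0.0688]
ee_rot: [-3.142, -0.0, 1.456]
force: [-0.6, -0.5, 0.7]
grip_width: 0.794
```

```bash
python3 -c "
from h import *
grab('wrist','w10')";python3 go.py .4465 -.2522 .15 83.4
```

```text
t 13.5 tcp [ 0.4466 -0.2522  0.0689] rpy [-180.     -0.     83.44] F [-0.5  0.8  1.2] g 0.798
local shift mm [ -0.   -0.1 -81.1] turn [-0.   -0.    0.04]
```

View pics/w10.png

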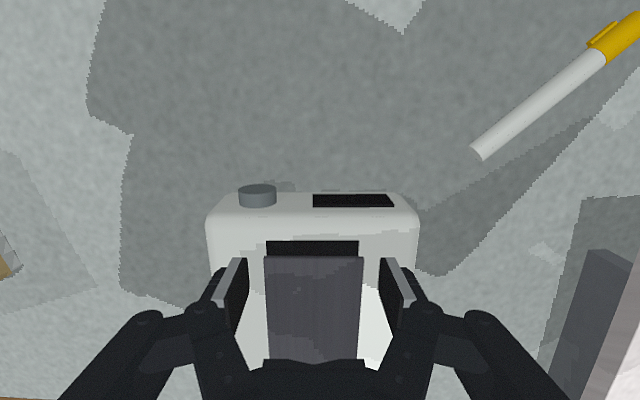

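The plate is free, with both pads clear of it. I'll lift straight up, move back and to the side, and check.

Emit:
drive_tool --motion "0 0 -0.01 0 0 0 80;0 0 -0.03 0 0 0 80;0 0 -0.04 0 0 0 80;0 0 -0.04 0 0 0 80;0.02 0 -0.03 0 0 0 80;0.04 0 0 0 0 0 80;0.04 0 0 0 0 0 80;0.04 0 0 0 0 0 80"

```text
time: 14.3
tcp_pos: [0.4626, -0.1119, 0.22]
ee_rot: [3.14, 0.0, 1.455]
force: [0.8, -0.2, -0.2]
grip_width: 0.802
```

Emit:
drive_tool --motion "0.04 0 0 0 0 0 80;0.04 0 0 0 0 0 80;0.04 0 0 0 0 0 80;0.03 0 0 0 0 0 80;0 0 0 0 0 0 80;0 0 0 0 0 0 80"

```text
time: 14.9
tcp_pos: [0.4797, 0.0364, 0.2194]
ee_rot: [3.141, 0.0, 1.458]
force: [0.2, -0.7, -0.3]
grip_width: 0.8
```

```bash
python3 -c "
from h import *
grab('scene','s11');grab('top','t11')
im=cv2.imread('pics/s11.png')[110:200,210:330];cv2.imwrite('pics/c11.png',cv2.resize(im,None,fx=6,fy=6,interpolation=cv2.INTER_CUBIC))
im=cv2.imread('pics/t11.png')[145:255,380:460];cv2.imwrite('pics/c11t.png',cv2.resize(im,None,fx=5.4,fy=5.4,interpolation=cv2.INTER_CUBIC))
"
```

```text
(no output)
```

View pics/c11.png

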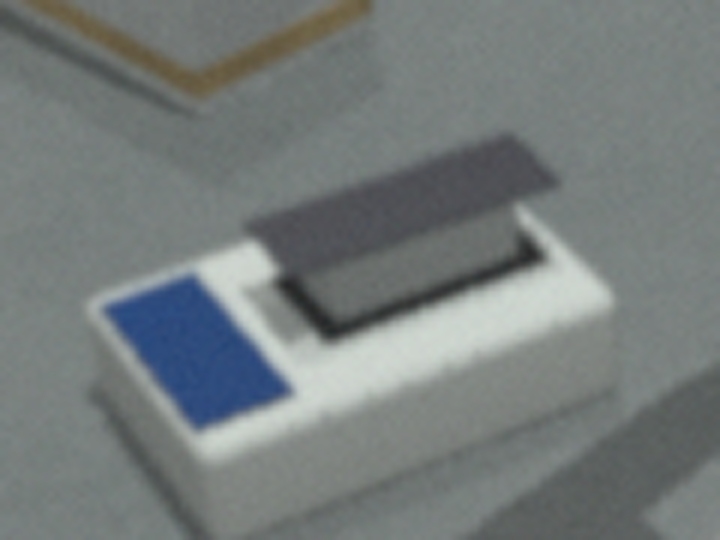

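View pics/c11t.png

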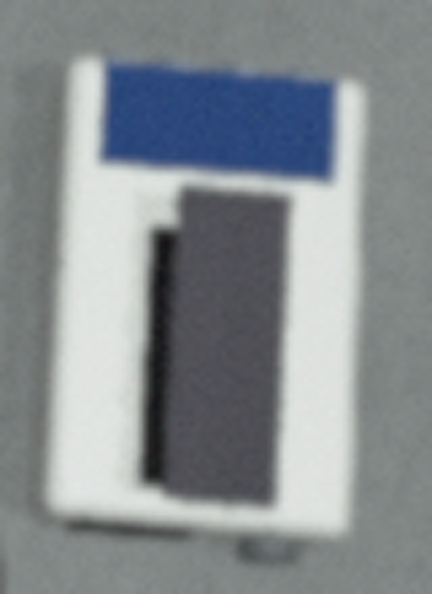

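View pics/t11.png

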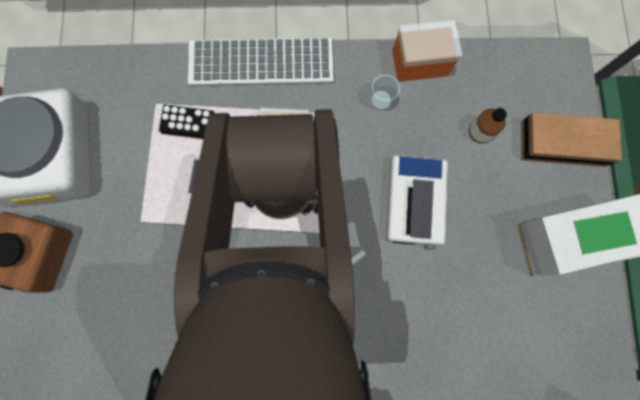

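```bash
python3 - <<'E'
from h import *
f=lambda l,s,o:[((x+.5)/s-.5+o[0],(y+.5)/s-.5+o[1]) for x,y in l]
g=cv2.cvtColor(cv2.imread('pics/t11.png'),cv2.COLOR_BGR2GRAY)
for n,P in(('t11',f([(182,187),(289,197),(273,504),(164,494)],5.4,(380,145))),('s11',f([(513,133),(561,183),(288,278),(243,224)],6,(210,110)))):
  W=px2w(n,P,.093)[:,:2];c=W.mean(0)
  v=(W[0]+W[1]-W[2]-W[3])/2 if n=='t11' else (W[2]+W[3]-W[0]-W[1])/2
  d=c-[.4925,-.2575];a=np.radians(-6.6);print(n,c,np.linalg.norm(v),np.degrees(np.arctan2(v[1],v[0])),'err along/across mm',1e3*d@[np.cos(a),np.sin(a)],1e3*d@[-np.sin(a),np.cos(a)])
print(ctrl.observe()['tcp_pos'],ctrl.observe()['force'])
E
```

```text
t11 [ 0.49370481 -0.25700417] 0.12659453038354834 -7.077717525883575 err along/across mm 1.1398339643555069 0.6310259969977586
s11 [ 0.49328137 -0.25542763] 0.129949336353088 -7.408741637488698 err along/across mm 0.537998546674854 2.148448386723556
[0.4796466  0.03537882 0.21920564] [-0.18920872 -1.10480683  0.2944663 ]
```

View pics/s11.png

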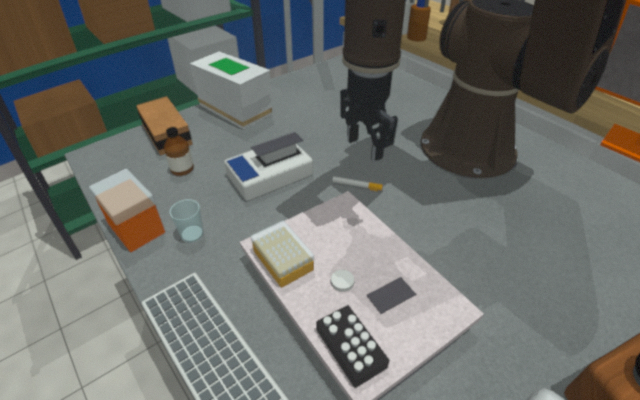

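The plate is centred to within about 2 mm and lies flat, and the arm is clear of everything. The short plate is still in its original place at about (391,295).

```bash
python3 -c "
from h import *
print(ctrl.hand_in(), ctrl.observe()['time'])"
```

```text
the job is handed in; nothing more can be done
the job is handed in; nothing more can be done
```

I slid the long plate out until about 43 mm (a third) stuck out over the riser's front edge, still lying on the riser. I then gripped the protruding end across its 46 mm width, carried it over and laid it on the heater block, then released it and handed in at about 15 s on the robot's clock.

- **Placement:** the last pictures show the plate flat along the block. Its centre is 0.5–1.1 mm off lengthwise and its yaw is within about 1° of the block's.
- **Coverage:** no well shows in the last pictures. The plate reaches about 28 mm past the outer wells' edges at each end.
- **Surroundings:** the short plate looks unmoved in the last scene picture, and nothing fell. The gripper was well clear when I handed in.
- **Forces:** the highest reading was about 23 N, during the set-down. Dragging took about 14 N.
- **Disagreements:** the cameras differ on the sideways offset, 0.6 mm from the top view against 2.1 mm from the scene view. While the plate was being carried, the scene camera put its far end 3–4 mm nearer the robot, and slightly lower, than the top and wrist views did. After release all views agreed to about 2 mm.

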